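# Hold an angle bracket home in a two-fence setting fixture

## Robot

A 6-joint arm with a two-finger parallel gripper is mounted at the origin on a cart in front of the work surface, level with it; the furniture and walls round the work are solid. World frame = base frame: x ahead of the robot, y to its left, z up, the work surface at z = 0. Lengths are in m, angles in rad, forces in N, time in s.
With the tool pointing down it reaches from about 0.275 to 0.825 m from the base axis. Payload 5.2 kg.
Tool frame: the origin (TCP) lies at the very end of the fingers, on their centre line; the grasp point (between the pads) lies 19 mm behind it; z points along the fingers, y is the line along which they close (so a half turn about z gives the same grasp; the last joint's range is limited). The gripper opens to 93 mm and grips with 3 to 60 N. Pads are 15 mm wide; open, the fingers measure 128 mm over their backs; the gripper's body (75 mm by 188 mm) begins 65 mm behind the grasp point.
Start: joints at [-1.421, 0.259, 1.535, -0, 1.348, -0.203], TCP at [0.19, -0.516, 0.219] pointing down, gripper open.
Joint ranges: [-3.14, 3.14], [-0.91, 2.08], [0.19, 2.58], [-1.22, 4.36], [0.22, 2.71], [-3.12, 3.12]. Speed limits (rad/s): [2.57, 2.57, 3.14, 3.14, 3.14, 3.14].

## Interface

Orientations are given as a 3x3 rotation matrix whose columns are the frame's x, y, z axes.
In Python, from cell import env gives the robot as it stands.
- The arm moves only by the tool servo_tool, never from a script. Its argument "rows" is a list that holds one entry, the list of rows, each a list of 7 numbers: the finger opening in mm, from 0 to 93, then the shift along the tool's x, y, z in mm, then the turn, a rotation vector about the tool's x, y, z in rad. In form: [[[claw, dx, dy, dz, rx, ry, rz], ...]]. A call has 1 to 8 rows; each row is the pose to reach, as a shift and turn from the pose commanded when the call began, along the tool's axes at that moment; what a row does not reach only later rows make up. A row lasts 1/12 s, in which the tool goes at most 41.7 mm and 7.16 degrees, less where a joint would pass 70% of its speed; a pose out of reach is approached as far as the arm can. A call with a gripper value outside its range is refused whole. The fingers move at their own pace and stop on an object; "squeeze" is the grip in N (left out, the last holds). Time passes only in rows, so rows that repeat a pose let the fingers close. It gives the time, the measured TCP pose, the force, the opening and the grip force at its end, in the units of the state.
- env.state(): the state, without advancing time (a new reading comes with each control period).
- env.grab_frame(name): name is "side" or "top"; returns the picture (400x640x3 uint8, red, green, blue); there is no depth.
- env.camera_params(name): a dict with "fx", "fy", "cx", "cy" (pixels), "position" and "attitude" of the camera in the world. Camera axes: x right, y down, z forward; pixel columns grow to the right and rows downward; lengths in m; the calibration is good to about 2 mm. A picture is of the moment at which its call begins. camera_params takes no time and is no camera call.
- env.sign_off(): hands the job in; it is judged then, once.
The state is a dict: "clock": time; "qpos": joint angles; "dq": joint speeds; "joint_efforts": joint torques, N m; "position": TCP position; "orientation": TCP orientation; "ft_force": force on the tool from outside, world axes, zero at the start; "torque": the same for the moment, N m; "grip_width": finger opening in m; "finger_force": force on a finger pad.
Only numpy, scipy, OpenCV 4.12 (cv2) and the standard library are available. Lean on these libraries where they do the work, as an engineer would, in place of code of your own. Each camera call takes 0.05 s, during which the arm holds its last target. There are 200 camera calls.

## Task

Of the two loose aluminium angle brackets on the bench, take the taller one by its upright, lift it off the bench and set its foot flat on the base plate of the setting fixture, the back of its upright towards the long fence and its end towards the short fence. Push it fully into the corner against the two spring pins, so that it bears firmly against both fences at once, square and flush, and finish while still gripping it and pressing it there: do not let go. Leave the short bracket and everything else on the bench where they are.

Things in the scene. Friction and masses are not known exactly. Their poses are not given: they have to be found in the camera images.
- tall_bracket: taller of two aluminium L brackets, 170 to 310 g, standing on its foot, turned up to 0.6 rad. Origin: centre of the foot's underside, z up. Foot 56 (x) x 70 (y) x 12 mm thick; along its back (+x) edge an upright plate 12 mm thick (x +16 to +28 mm), 70 mm wide, its top 68 mm above the underside. Back face (x = +28 mm) is one plane, foot and upright.
- bracket_grip (a point): point in the middle of the tall bracket's upright, 48 mm above the underside, at (22, 0, 48) mm in its frame; the 12 mm thickness is along the bracket's x, so close the fingers along that x; axes as the bracket's
- bracket_corner (a point): the tall bracket's lower back left corner, at (28, 35, 0) mm in its frame; comes to the fixture corner; axes as the bracket's
- short_bracket: the other bracket: same foot 56 x 70 x 12 mm, but its upright reaches only 32 mm above the underside; origin as for the tall one. It may lie on either side of it. To be left alone.
- fixture: setting fixture fixed to the bench: dark steel base plate 150 x 150 x 12 mm, origin at the centre of its underside, turned up to 0.5 rad. Two steel fences stand 20 mm above the plate: the long one along the fixture's y on the far (+x) side, the short one along x on the left (+y); open to -x and -y. The seated bracket's axes are parallel to the fixture's.
- fixture_corner (a point): where the planes of the two fences' inner faces meet, on the top of the base plate: at (40, 45, 12) mm in the fixture's frame, axes as the fixture's. The bracket belongs at x <= 0, y <= 0 of it. (The short fence stops 6 mm short of the long one, a relief gap.)
- long_fence: the long fence, origin at its centre; 16 x 118 x 20 mm; its inner face looks to the fixture's -x, 8 mm from its centre (bracket's back bears here)
- short_fence: the short fence, origin at its centre; 94 x 16 x 20 mm; its inner face looks to the fixture's -y, 8 mm from its centre (bracket's +y end bears here)
- long_pin (a joint): brass spring pin 6 mm thick, 6 mm above the plate, that stands 5 mm out of the long fence facing the middle of the bracket's back; 0 = fully out, 0.005 = pushed in flush with the fence. Pushes back with 1 N out, 2 N flush.
- short_pin (a joint): the same pin in the short fence, facing the middle of the bracket's end; 0 = fully out, 0.005 = flush; 1 N out, 2 N flush
- reagent_jar: white round jar, 47 mm across, 93 mm tall, loose bystander; origin at the centre of its base
- dropper_bottle: amber dropper bottle with black bulb, 29 mm across, 92 mm tall, loose bystander; origin at the centre of its base
- test_cassette: flat white test cassette 24 x 90 x 7 mm, loose bystander; origin at the centre of its underside
- timer: flat white minute timer 76 x 74 x 18 mm, loose bystander; origin at the centre of its underside
- petri_dish: petri dish 61 mm across, 15 mm high, loose bystander; origin at the centre of its underside
Things that resemble listed ones, but are neither listed nor needed, are in the scene too. What is shaped like the tall_bracket but turquoise is not meant.

How it is judged:
By the outcome, as a careful person would: the job done as asked, in the order asked, and still so for the second after the job is handed in, while the arm keeps its last pose, push and grip.
It also fails if it takes over 42 s, if anything falls off the work surface, if the arm or the gripper's body presses on something with over 40 N, if the wrist force passes 120 N, or if a joint passes its speed limit or range.

## Working session

There is one attempt and no reset: what is moved stays moved. The work goes in short steps, Python scripts to look and compute and a tool call to move; the robot and the scene stay as the last step left them, time stands still between calls to the robot, and variables do not carry over. Pictures are saved under pics/ and viewed, at most 10 in all, crops included, and the job is handed in when it is done.

Besides the shell and the picture viewer there is one more tool, called after "Emit:" as a command line: name --argument value ..., lists and objects as JSON in quotes. servo_tool: Moves the arm, as the interface text tells. Its arguments: {"type":"object","properties":{"rows":{"type":"array","items":{"type":"array","items":{"type":"array","items":{"type":"number"}}}},"squeeze":{"type":"number"}},"required":["rows"]}

```bash
mkdir -p pics
python3 - <<'E'
from cell import env
import cv2
for n in ("top","side"):
    cv2.imwrite(f"pics/{n}0.png",env.grab_frame(n)[:,:,::-1]); print(n,env.camera_params(n))
s=env.state(); print(s)
E
```

```text
top {'fx': 379.71255952509335, 'fy': 379.71255952509335, 'cx': 323.7435687764227, 'cy': 194.77247566908105, 'position': array([3.55354418e-01, 1.53973824e-04, 1.24362739e+00]), 'attitude': array([[ 0.01981951, -0.98777772,  0.15460391],
       [-0.99979414, -0.01890901,  0.00735771],
       [-0.00434438, -0.15471791, -0.98794914]])}
side {'fx': 510.41537135890985, 'fy': 510.41537135890985, 'cx': 319.28609465370243, 'cy': 194.65506549913988, 'position': array([0.48924174, 1.19272137, 0.97639548]), 'attitude': array([[-0.99906857, -0.02185708,  0.03720567],
       [-0.04286107,  0.60241059, -0.79703476],
       [-0.00499224, -0.79788706, -0.6027863 ]])}
{'clock': 0.1, 'qpos': array([-1.42082923e+00,  2.59247892e-01,  1.53593808e+00, -2.46985503e-05,
        1.34802242e+00, -2.02788069e-01]), 'dq': array([-0.00179831, -0.00085984, -0.00138256,  0.00138292,  0.00098285,
        0.00013742]), 'joint_efforts': array([ 2.37699052e-03, -4.38209546e+01, -2.84644425e+01,  7.21261650e-02,
        3.61763116e-02, -5.71972191e-05]), 'position': array([ 0.18996224, -0.51563628,  0.21792709]), 'orientation': array([[ 9.38422558e-01,  3.45489554e-01, -2.65217243e-04],
       [ 3.45489524e-01, -9.38421253e-01,  1.59399812e-03],
       [ 3.01824202e-04, -1.58747357e-03, -9.99998694e-01]]), 'ft_force': array([-0.91353309, -0.36967646,  0.0999132 ]), 'torque': array([-0.01487547,  0.00973713,  0.03077162]), 'finger_force': 0.0, 'grip_width': 0.0930095629496887}
```

View pics/top0.png

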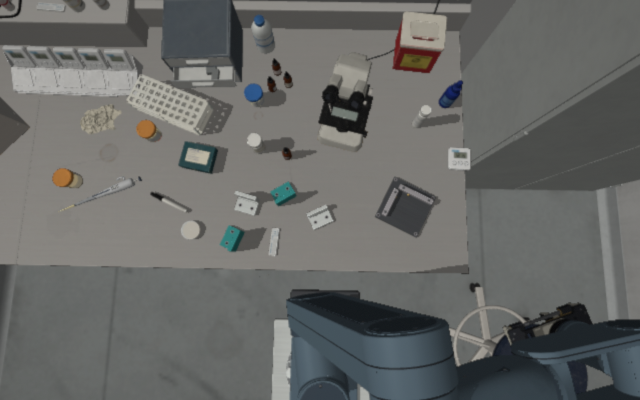

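View pics/side0.png

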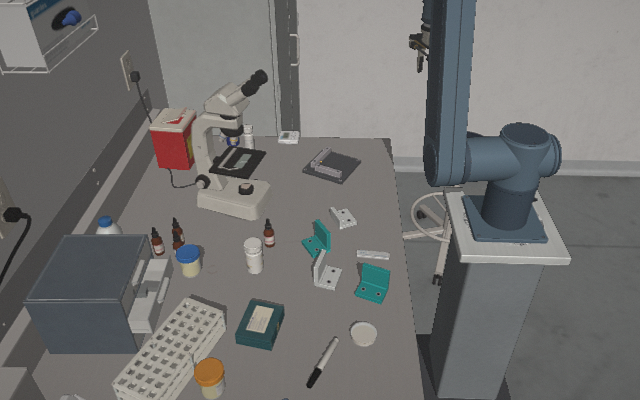

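The top view has white brackets at (246,204) and (320,217). The side view shows the tall one at (325,270), which is the (246,204) one; the short one is at (343,217). The fixture is at top (407,207), side (332,165). I'll zoom in next.

Run:
```python
import cv2,numpy as np
t=cv2.imread("pics/top0.png");s=cv2.imread("pics/side0.png")
r=lambda i,x,y,w,h,k:cv2.resize(i[y:y+h,x:x+w],None,fx=k,fy=k,interpolation=cv2.INTER_CUBIC)
a=np.hstack([r(t,220,175,80,60,5),r(t,370,175,80,60,5)])
b=np.hstack([r(s,295,235,80,60,5),r(s,295,140,80,60,5)])
cv2.imwrite("pics/z.png",np.vstack([a,b]))
```

```text
(no output)
```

View pics/z.png

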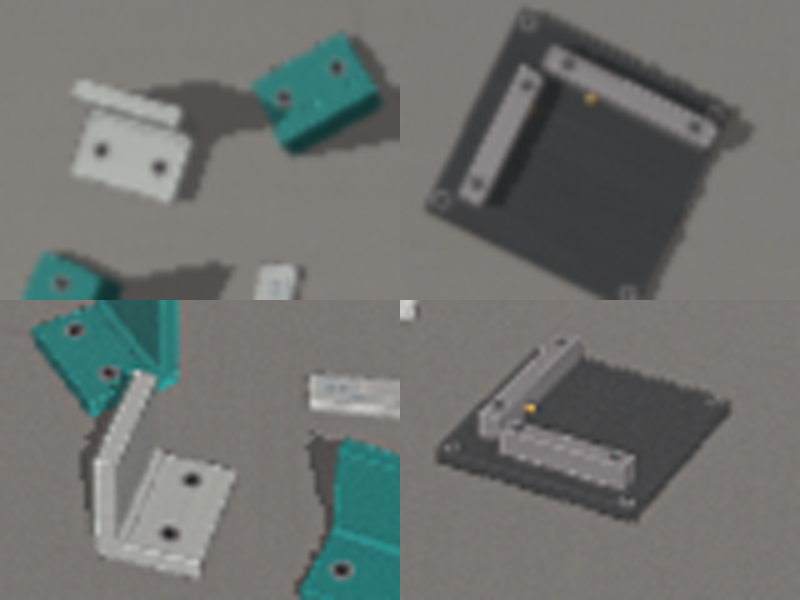

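The crop shows the tall bracket's upright towards +x (upright top edge, zoom (75,82) to (182,115)) and the foot below it. The long fence runs from (548,55) to (715,140), with the short fence at (525,70) to (470,200). The turquoise bracket's foot is close to the right of the upright. Next I measure with masks.

```bash
cat > h.py <<'E'
import numpy as np,cv2
from cell import env
P={n:env.camera_params(n) for n in("top","side")}
def ray(n,u,v,z):
    p=P[n];d=p["attitude"]@np.array([(u-p["cx"])/p["fx"],(v-p["cy"])/p["fy"],1]);o=p["position"]
    return o+d*(z-o[2])/d[2]
def proj(n,X):
    p=P[n];c=p["attitude"].T@(np.asarray(X)-p["position"]);return np.array([p["fx"]*c[0]/c[2]+p["cx"],p["fy"]*c[1]/c[2]+p["cy"]])
E
python3 - <<'E'
from h import *
t=cv2.imread("pics/top0.png");s=cv2.imread("pics/side0.png")
K=5
def comps(img,n,box,lo,hi,z,minA):
    x,y,w,h=box
    g=cv2.cvtColor(img,cv2.COLOR_BGR2GRAY)[y:y+h,x:x+w]; hsv=cv2.cvtColor(img,cv2.COLOR_BGR2HSV)[y:y+h,x:x+w]
    g=np.where(hsv[...,1]>90,60,g).astype(np.uint8)
    g=cv2.resize(g,None,fx=K,fy=K,interpolation=cv2.INTER_CUBIC)
    m=cv2.inRange(g,lo,hi)
    cs,_=cv2.findContours(m,cv2.RETR_EXTERNAL,cv2.CHAIN_APPROX_NONE)
    for c in cs:
        if cv2.contourArea(c)<minA: continue
        q=np.array([ray(n,(u+.5)/K-.5+x,(v+.5)/K-.5+y,z)[:2] for u,v in c[:,0]])*1000
        (cx,cy),(a,b),an=cv2.minAreaRect(q.astype(np.float32))
        print(n,lo,z,"ctr",round(cx,1),round(cy,1),"size",round(a,1),round(b,1),"ang",round(an,1),"area",cv2.contourArea(c))
for lo in(160,175,190,205): comps(t,"top",(225,182,45,40),lo,255,.068,300)
for lo in(110,125,140): comps(t,"top",(372,170,70,70),lo,255,.032,600)
comps(t,"top",(372,170,70,70),0,85,.012,5000)
for lo in(120,135,150): comps(s,"side",(300,145,65,45),lo,255,.032,400)
g=cv2.cvtColor(t,cv2.COLOR_BGR2GRAY); print(g[188:212,232:262:1]);
E
```

```text
top 160 0.068 ctr 499.8 251.8 size 63.7 41.2 ang 75.0 area 6020.5
top 160 0.068 ctr 533.8 256.7 size 66.5 10.8 ang 73.7 area 1342.5
top 175 0.068 ctr 498.0 251.5 size 60.4 34.7 ang 74.3 area 2918.0
top 110 0.032 ctr 520.0 -259.0 size 226.3 231.6 ang 1.1 area 121801.0
top 125 0.032 ctr 415.5 -229.1 size 18.3 34.1 ang 1.1 area 673.5
top 125 0.032 ctr 428.6 -180.0 size 47.8 69.3 ang 0.0 area 4841.5
top 125 0.032 ctr 533.9 -206.4 size 13.6 78.7 ang 64.1 area 1953.0
top 125 0.032 ctr 553.9 -286.8 size 84.6 14.1 ang 65.1 area 2135.0
top 0 0.012 ctr 512.2 -264.7 size 166.8 153.4 ang 63.7 area 54108.0
side 120 0.032 ctr 570.8 -106.5 size 24.3 48.3 ang 2.3 area 456.5
side 120 0.032 ctr 591.9 -110.5 size 17.4 46.9 ang 12.1 area 449.0
side 120 0.032 ctr 519.9 -128.6 size 179.1 89.5 ang 2.4 area 4471.0
side 120 0.032 ctr 418.0 -167.1 size 78.2 25.1 ang 80.5 area 915.5
side 120 0.032 ctr 604.3 -214.8 size 31.0 82.4 ang 4.2 area 723.0
side 120 0.032 ctr 511.4 -251.0 size 227.4 198.6 ang 2.0 area 17922.5
[[127 126 126 126 126 126 126 126 125 126 126 126 126 126 126 126 125 126
  126 126 126 126 126
[... 2205 characters left out ...]
174 175 176 176 176 175
  172 162 163 172 175 176 174 119  83  79  80  88]
 [127 127 134 164 176 176 176 169 169 173 175 176 176 175 175 175 175 174
  148 116 117 151 171 174 155 106  82  80  84 106]
 [128 130 150 171 178 178 177 176 177 177 178 178 177 178 177 176 175 171
  129  78  82 141 170 173 130  91  80  80  85 114]
 [128 130 150 174 178 176 176 178 178 178 177 178 178 178 178 178 178 175
  150 114 118 153 172 175 121  84  80  81  88 116]
 [128 127 136 147 150 152 162 172 174 176 178 178 177 177 177 178 179 178
  171 152 160 171 174 157 107  83  80  84 108 123]
 [127 126 127 128 130 133 137 137 143 159 175 179 177 177 177 177 177 178
  177 172 175 179 175 134  92  80  81  85 114 125]]
```

Run:
```python
from h import *
K=5
def comps(n,box,lo,z,minA,inv=False):
    img=cv2.imread(f"pics/{n}0.png");x,y,w,h=box
    g=cv2.resize(cv2.cvtColor(img,cv2.COLOR_BGR2GRAY)[y:y+h,x:x+w],None,fx=K,fy=K,interpolation=cv2.INTER_CUBIC)
    m=cv2.inRange(g,lo,255); 
    if inv: m=255-m
    nl,L,st,_=cv2.connectedComponentsWithStats(m,connectivity=4)
    for i in range(1,nl):
        if st[i,4]<minA or st[i,2]>w*K-5: continue
        v,u=np.where(L==i)
        q=np.array([ray(n,(a+.5)/K-.5+x,(b+.5)/K-.5+y,z)[:2] for a,b in zip(u,v)])*1000
        (cx,cy),(a,b),an=cv2.minAreaRect(q.astype(np.float32)); c=q.mean(0); e,V=np.linalg.eigh(np.cov(q.T))
        print(n,lo,z,"rect",np.round([cx,cy,a,b,an],1),"mean",c.round(1),"len",np.sqrt(12*e).round(1),"ang",np.degrees(np.arctan2(V[1,1],V[0,1])).round(1)%180)
for lo in(88,95,102,110,118): comps("top",(372,170,70,70),lo,.032,800)
for lo in (70,85,95): comps("top",(365,165,85,80),lo,.012,8000,True)
for lo in(140,150): comps("top",(225,182,33,17),lo,.068,600)
for lo in(85,95,105): comps("side",(300,143,65,45),lo,.022,400)
g=cv2.cvtColor(cv2.imread("pics/side0.png"),cv2.COLOR_BGR2GRAY)
# project the estimate into the side view
y=-0.284;R=lambda a:np.array([[np.cos(a),-np.sin(a)],[np.sin(a),np.cos(a)]])
for dx,dy in((-6,-35),(6,-35),(6,35),(-6,35)):
    p=R(y)@[dx/1e3,dy/1e3]+[.5338,.2567]
    q=proj("side",[*p,.068]); print("side zoom px",((q-[295,235]+.5)*5).round())
```

```text
top 88 0.032 rect [ 550.7 -285.6  120.7   25.    64.5] mean [ 552.8 -286.9] len [ 19.4 117. ] ang 64.3
top 88 0.032 rect [ 527.  -203.3   18.5   97.9   63.8] mean [ 526.5 -203. ] len [18.  95.4] ang 154.2
top 95 0.032 rect [ 550.9 -285.7  119.5   24.    64.8] mean [ 552.9 -287.1] len [ 18.3 115.5] ang 64.5
top 95 0.032 rect [ 527.  -203.3   17.7   96.7   63.5] mean [ 526.5 -203. ] len [17.2 93.7] ang 154.2
top 102 0.032 rect [ 551.  -285.8  118.4   23.    65.1] mean [ 552.8 -287.5] len [ 17.3 113.4] ang 64.6
top 102 0.032 rect [ 527.1 -203.4   16.8   95.8   63.8] mean [ 526.7 -203.1] len [16.5 92. ] ang 154.3
top 110 0.032 rect [ 551.2 -286.   117.3   22.    65.4] mean [ 552.8 -287.6] len [ 15.9 110.6] ang 64.6
top 110 0.032 rect [ 527.1 -203.4   15.6   94.7   63.9] mean [ 526.8 -203.1] len [15.5 88.9] ang 154.5
top 118 0.032 rect [ 553.6 -287.2  115.8   15.2   64.4] mean [ 552.9 -287.9] len [ 13.9 107.1] ang 64.5
top 118 0.032 rect [ 533.2 -206.3   14.7   80.7   64.1] mean [ 531.2 -205.1] len [14.4 74.4] ang 154.9
top 70 0.012 rect [ 498.7 -257.   139.4  117.8   64.2] mean [ 493.2 -263.1] len [109.9 122.8] ang 96.5
top 85 0.012 rect [ 512.4 -264.9  166.9  152.8   64. ] mean [ 507.7 -261.9] len [149.4 152.1] ang 58.1
top 95 0.012 rect [ 512.5 -265.3  169.4  154.7   64.1] mean [ 508.8 -261.9] len [153.3 157. ] ang 48.4
top 140 0.068 rect [533.9 257.1  70.6  14.3  73.7] mean [534.6 259.1] len [12.1 67.1] ang 74.7
top 150 0.068 rect [533.7 256.8  68.8  12.4  73.5] mean [534.4 258.5] len [10.5 66.3] ang 74.6
side zoom px [157.  73.]
side zoom px [135.  68.]
side zoom px [ 90. 160.]
side zoom px [113. 166.]
```

```bash
cat >> h.py <<'E'
from scipy.spatial.transform import Rotation as Ro
def Rt(a):
    a=np.radians(a);s,c=np.sin(a),np.cos(a);return np.array([[-s,c,0],[c,s,0],[0,0,-1.]])
def delta(x,y,z,a):
    s=env.state();R=np.array(s["orientation"]);p=np.array(s["position"])*1e3
    print("t",round(s["clock"],2),"p",p.round(1),"f",np.round(s["ft_force"],1),"shift",(R.T@(np.array([x,y,z])-p)).round(1),"rot",Ro.from_matrix(R.T@Rt(a)).as_rotvec().round(4))
E
python3 -c "
from h import *
delta(534.1,257.4,150,-16)"
```

```text
t 0.1 p [ 190.  -515.6  217.9] f [-0.9 -0.4  0.1] shift [ 590.  -606.4   69.1] rot [-0.0013 -0.001  -0.9388]
```

Emit:
servo_tool --rows '[[[50,590,-606,50,0,0,-0.939],[50,590,-606,50,0,0,-0.939],[50,590,-606,50,0,0,-0.939],[50,590,-606,50,0,0,-0.939],[50,590,-606,50,0,0,-0.939],[50,590,-606,50,0,0,-0.939],[50,590,-606,50,0,0,-0.939],[50,590,-606,50,0,0,-0.939]]]'

```text
clock: 0.77
position: [0.3256, -0.2101, 0.1987]
orientation: [[0.27, 0.963, -0.0], [0.963, -0.27, 0.0], [0.0, -0.0, -1.0]]
ft_force: [1.7, 0.4, -1.0]
grip_width: 0.0503
finger_force: 0.0
```

```bash
python3 -c "
from h import *
delta(534.1,257.4,150,-16);print(env.state()['qpos'].round(2))"
```

```text
t 0.77 p [ 325.6 -210.1  198.7] f [ 1.7  0.4 -1. ] shift [506.5  74.6  48.8] rot [-0.0001 -0.0002  0.0059]
[-0.86 -0.03  1.92  0.    1.25 -0.59]
```

Emit:
servo_tool --rows '[[[50,506,75,48,0,0,0.006],[50,506,75,48,0,0,0.006],[50,506,75,48,0,0,0.006],[50,506,75,48,0,0,0.006],[50,506,75,48,0,0,0.006],[50,506,75,48,0,0,0.006],[50,506,75,48,0,0,0.006],[50,506,75,48,0,0,0.006]]]'

```text
clock: 1.43
position: [0.4628, 0.0923, 0.1675]
orientation: [[0.281, 0.96, -0.0], [0.96, -0.281, -0.0], [-0.0, -0.0, -1.0]]
ft_force: [0.6, -0.2, 0.4]
grip_width: 0.0497
finger_force: 0.0
```

```bash
python3 -c "
from h import *
delta(534.1,257.4,110,-16)"
```

```text
t 1.43 p [462.8  92.3 167.5] f [ 0.6 -0.2  0.4] shift [178.5  22.1  57.5] rot [-0.0002  0.0002 -0.0053]
```

Emit:
servo_tool --rows '[[[50,178.5,22,40,0,0,-0.005],[50,178.5,22,40,0,0,-0.005],[50,178.5,22,40,0,0,-0.005],[50,178.5,22,40,0,0,-0.005],[50,178.5,22,40,0,0,-0.005],[50,178.5,22,57,0,0,-0.005],[50,178.5,22,57,0,0,-0.005],[50,178.5,22,57,0,0,-0.005]]]'

```text
clock: 2.1
position: [0.5326, 0.2549, 0.1094]
orientation: [[0.276, 0.961, -0.004], [0.961, -0.276, -0.001], [-0.002, -0.003, -1.0]]
ft_force: [-0.7, -0.3, 0.7]
grip_width: 0.0503
finger_force: 0.0
```

```bash
python3 -c "
from h import *
delta(534.1,257.4,29,-16)
for n in ('top','side'):
    cv2.imwrite(f'pics/{n}1.png',env.grab_frame(n)[:,:,::-1])
r=lambda n,x,y:cv2.resize(cv2.imread(f'pics/{n}1.png')[y:y+100,x:x+80],None,fx=5,fy=5,interpolation=cv2.INTER_CUBIC)
cv2.imwrite('pics/z1.png',np.hstack([r('top',210,155),r('side',295,210)]))"
```

```text
t 2.1 p [532.6 254.9 109.4] f [-0.7 -0.3  0.7] shift [ 3.   1.  80.4] rot [-0.0033  0.0022 -0.0001]
```

View pics/z1.png

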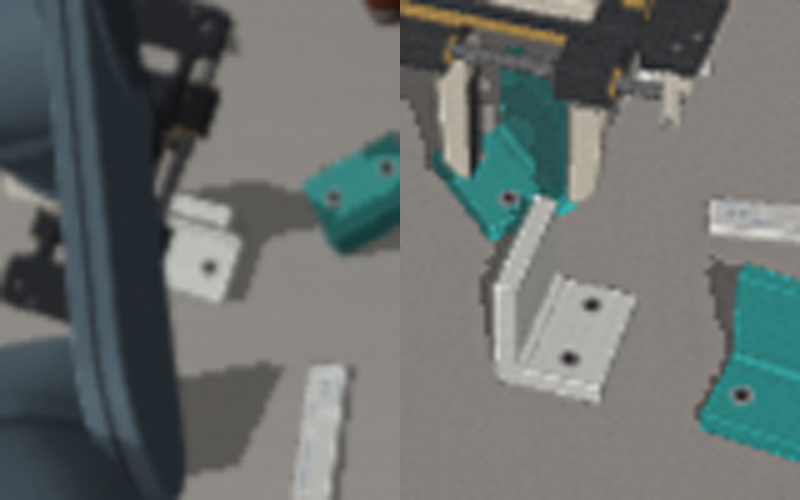

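Side view: the two fingers, at zoom (457,170) and (585,195), straddle the line of the upright, whose top is at (540,200). The arm was still settling about 2 mm short. I'll descend and close.

Emit:
servo_tool --rows '[[[50,0,0,25,0,0,0],[50,0,0,50,0,0,0],[50,0,0,70,0,0,0],[50,0,0,81,0,0,0],[50,0,0,81,0,0,0],[50,0,0,81,0,0,0]]]'

```text
clock: 2.7
position: [0.5343, 0.2547, 0.0305]
orientation: [[0.277, 0.961, 0.0], [0.961, -0.277, 0.0], [0.0, 0.0, -1.0]]
ft_force: [-0.2, 0.2, 0.0]
grip_width: 0.0501
finger_force: 0.0
```

Emit:
servo_tool --rows '[[[0,0,0,0,0,0,0],[0,0,0,0,0,0,0],[0,0,0,0,0,0,0],[0,0,0,0,0,0,0],[0,0,0,0,0,0,0],[0,0,0,0,0,0,0],[0,0,0,0,0,0,0],[0,0,0,0,0,0,0]]]' --squeeze 40

```text
clock: 3.37
position: [0.5338, 0.2552, 0.03]
orientation: [[0.276, 0.961, -0.0], [0.961, -0.276, 0.0], [0.0, -0.0, -1.0]]
ft_force: [-1.9, -0.7, 1.7]
grip_width: 0.0117
finger_force: 40.0
```

Emit:
servo_tool --rows '[[[0,0,0,-10,0,0,0],[0,0,0,-30,0,0,0],[0,0,0,-60,0,0,0],[0,0,0,-90,0,0,0],[0,0,0,-110,0,0,0],[0,0,0,-110,0,0,0]]]'

```text
clock: 3.87
position: [0.5369, 0.2559, 0.1451]
orientation: [[0.276, 0.961, 0.009], [0.961, -0.276, 0.002], [0.005, 0.008, -1.0]]
ft_force: [0.5, 0.1, -2.8]
grip_width: 0.012
finger_force: 40.0
```

```bash
python3 -c "
from h import *
delta(490,0,140,-20);delta(535.7,-268.7,100,-25.7)
cv2.imwrite('pics/s2.png',cv2.resize(env.grab_frame('side')[130:350,220:460,::-1],None,fx=2.5,fy=2.5))"
```

```text
t 3.87 p [536.9 255.9 145.1] f [ 0.5  0.1 -2.8] shift [-258.9   25.6    4.1] rot [ 0.0076 -0.0048  0.0692]
t 3.87 p [536.9 255.9 145.1] f [ 0.5  0.1 -2.8] shift [-504.8  143.4   43.9] rot [ 0.0074 -0.0052  0.1687]
```

View pics/s2.png

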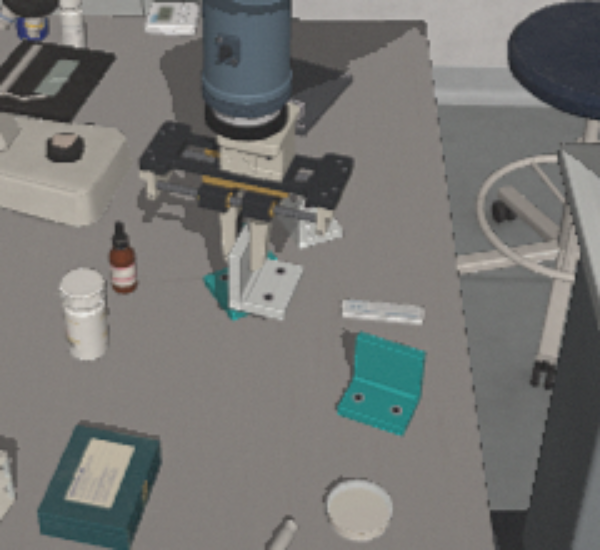

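The side view shows the bracket hanging level between the fingers at about (260,270), clear of everything. I'll carry it via x ≈ 0.49.

Emit:
servo_tool --rows '[[[0,-41,4,0,0,0,0.01],[0,-82,8,0,0,0,0.025],[0,-123,12,0,0,0,0.04],[0,-164,16,0,0,0,0.05],[0,-205,22,0,0,0,0.06],[0,-246,30,0,0,0,0.07],[0,-285,40,0,0,0,0.08],[0,-324,50,0,0,0,0.09]]]'

```text
clock: 4.58
position: [0.4904, -0.0714, 0.1378]
orientation: [[0.362, 0.932, -0.003], [0.932, -0.362, 0.001], [-0.0, -0.004, -1.0]]
ft_force: [0.7, 0.3, -4.0]
grip_width: 0.0117
finger_force: 40.0
```

Emit:
servo_tool --rows '[[[0,-38,15,0,0,0,0.02],[0,-74,30,0,0,0,0.04],[0,-104,45,0,0,0,0.06],[0,-128,54,0,0,0,0.07],[0,-145,60,0,0,0,0.079],[0,-155,64,5,0,0,0.079],[0,-155,64,15,0,0,0.079],[0,-155,64,15,0,0,0.079]]]'

```text
clock: 5.25
position: [0.4941, -0.236, 0.1211]
orientation: [[0.435, 0.901, -0.005], [0.901, -0.435, 0.004], [0.002, -0.006, -1.0]]
ft_force: [-1.4, 1.1, -4.3]
grip_width: 0.0115
finger_force: 40.0
```

```bash
python3 -c "
from h import *
delta(535.7,-268.7,70,-25.7)"
```

```text
t 5.25 p [ 494.1 -236.   121.1] f [-1.4  1.1 -4.3] shift [-11.4  52.   50.8] rot [-0.0064 -0.0018 -0.0012]
```

Emit:
servo_tool --rows '[[[0,-5,20,15,0,0,0],[0,-9,38,30,0,0,0],[0,-11,48,42,0,0,0],[0,-11,51,49,0,0,0],[0,-11,51,49,0,0,0],[0,-11,51,49,0,0,0],[0,-11,51,49,0,0,0],[0,-11,51,49,0,0,0]]]'

```text
clock: 5.92
position: [0.5373, -0.2692, 0.0767]
orientation: [[0.433, 0.901, 0.001], [0.901, -0.433, -0.0], [-0.0, 0.001, -1.0]]
ft_force: [-0.1, 0.7, -4.9]
grip_width: 0.0119
finger_force: 40.0
```

```bash
python3 -c "
from h import *
delta(535.7,-268.7,43,-25.7)
for n in ('top','side'):
    cv2.imwrite(f'pics/{n}3.png',env.grab_frame(n)[:,:,::-1])
r=lambda n,x,y:cv2.resize(cv2.imread(f'pics/{n}3.png')[y:y+100,x:x+80],None,fx=5,fy=5,interpolation=cv2.INTER_CUBIC)
cv2.imwrite('pics/z3.png',np.hstack([r('top',370,160),r('side',295,110)]))"
```

```text
t 5.92 p [ 537.3 -269.2   76.7] f [-0.1  0.7 -4.9] shift [-0.3 -1.6 33.7] rot [0.0008 0.0001 0.0002]
```

View pics/z3.png

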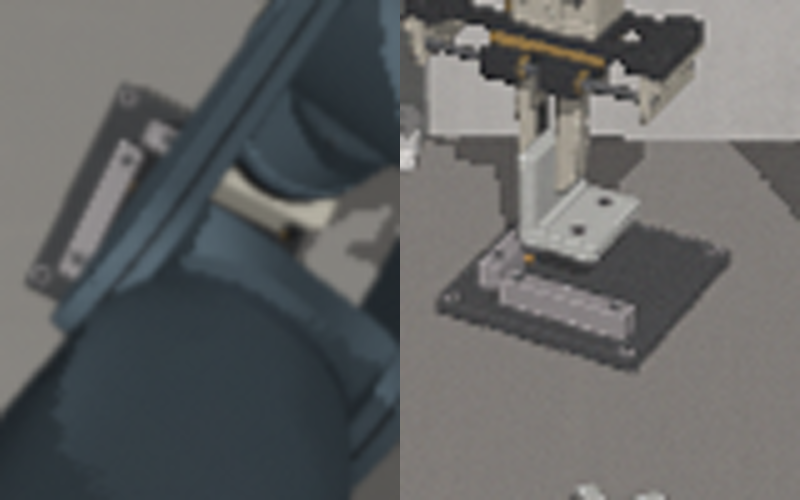

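The side view shows the bracket over the plate, foot level, its bottom +y edge from about zoom (527,255) to (600,262), clear of the fences. I'll check the standoff by ray.

```bash
python3 -c "
from h import *
a=np.radians(-25.7);X=np.array([np.cos(a),np.sin(a)]);Y=np.array([-X[1],X[0]]);c=np.array([570.5,-233.3])
for u,v,z in((525,257,.0465),(600,262,.0465),(525,242,.0585),(640,195,.0585),(522,150,.1145),(550,135,.1145)):
    p=ray('side',(u-400+.5)/5-.5+295,(v+.5)/5-.5+110,z)[:2]*1e3-c
    print(u,v,(p@X).round(1),(p@Y).round(1))
"
```

```text
525 257 -20.4 3.2
600 262 -67.0 -14.5
525 242 -20.6 3.4
640 195 -62.0 -84.3
522 150 -7.8 -16.8
550 135 -15.1 -42.3
```

Emit:
servo_tool --rows '[[[0,0,0,15,0,0,0],[0,0,0,27,0,0,0],[0,0,0,30,0,0,0],[0,0,0,30,0,0,0],[0,0,0,30,0,0,0],[0,0,0,30,0,0,0]]]'

```text
clock: 6.52
position: [0.5376, -0.27, 0.0463]
orientation: [[0.434, 0.901, 0.001], [0.901, -0.434, -0.0], [-0.0, 0.001, -1.0]]
ft_force: [0.5, 0.0, -2.6]
grip_width: 0.0118
finger_force: 40.0
```

Emit:
servo_tool --rows '[[[0,0,0,1,0,0,0],[0,0,0,1.5,0,0,0],[0,0,0,2,0,0,0],[0,0,0,2,0,0,0],[0,0,0,2,0,0,0],[0,0,0,2,0,0,0]]]'

```text
clock: 7.02
position: [0.5373, -0.2698, 0.0439]
orientation: [[0.434, 0.901, 0.0], [0.901, -0.434, -0.0], [-0.0, 0.0, -1.0]]
ft_force: [-0.3, 0.5, -3.0]
grip_width: 0.0115
finger_force: 40.0
```

Emit:
servo_tool --rows '[[[0,0,0,0.5,0,0,0],[0,0,0,1,0,0,0],[0,0,0,1.5,0,0,0],[0,0,0,1.5,0,0,0],[0,0,0,1.5,0,0,0],[0,0,0,1.5,0,0,0]]]'

```text
clock: 7.52
position: [0.5373, -0.2698, 0.0423]
orientation: [[0.434, 0.901, 0.0], [0.901, -0.434, 0.0], [0.0, 0.0, -1.0]]
ft_force: [-1.4, -0.4, -2.5]
grip_width: 0.0116
finger_force: 40.0
```

Emit:
servo_tool --rows '[[[0,0,0,0.5,0,0,0],[0,0,0,0.7,0,0,0],[0,0,0,0.7,0,0,0],[0,0,0,0.7,0,0,0],[0,0,0,0.7,0,0,0],[0,0,0,0.7,0,0,0]]]'

```text
clock: 8.02
position: [0.5374, -0.2699, 0.042]
orientation: [[0.434, 0.901, 0.0], [0.901, -0.434, -0.0], [-0.0, 0.0, -1.0]]
ft_force: [-1.2, 0.9, 3.2]
grip_width: 0.0118
finger_force: 40.0
```

Emit:
servo_tool --rows '[[[0,0,1,0,0,0,0],[0,0,2,0,0,0,0],[0,0,3,0,0,0,0],[0,0,4,0,0,0,0],[0,0,5,0,0,0,0],[0,0,6,0,0,0,0],[0,0,6,0,0,0,0],[0,0,6,0,0,0,0]]]' --squeeze 60

```text
clock: 8.68
position: [0.5404, -0.2711, 0.042]
orientation: [[0.434, 0.901, -0.005], [0.901, -0.434, 0.002], [0.0, -0.005, -1.0]]
ft_force: [-8.5, 4.0, 10.4]
grip_width: 0.0119
finger_force: 60.0
```

Emit:
servo_tool --rows '[[[0,0,0.5,0,0,0,0],[0,0,1,0,0,0,0],[0,0,1,0,0,0,0],[0,0,1,0,0,0,0],[0,0,1,0,0,0,0],[0,0,1,0,0,0,0]]]'

```text
clock: 9.18
position: [0.5405, -0.2712, 0.042]
orientation: [[0.434, 0.901, -0.006], [0.901, -0.434, 0.003], [0.0, -0.007, -1.0]]
ft_force: [-11.3, 4.9, 12.5]
grip_width: 0.0117
finger_force: 60.0
```

Emit:
servo_tool --rows '[[[0,0,0.5,0,0,0,0],[0,0,1,0,0,0,0],[0,0,1,0,0,0,0],[0,0,1,0,0,0,0],[0,0,1,0,0,0,0],[0,0,1,0,0,0,0]]]'

```text
clock: 9.68
position: [0.5414, -0.2716, 0.042]
orientation: [[0.433, 0.901, -0.006], [0.901, -0.433, 0.003], [0.0, -0.007, -1.0]]
ft_force: [-10.8, 5.0, 12.6]
grip_width: 0.0119
finger_force: 60.0
```

Emit:
servo_tool --rows '[[[0,0,0,-0.3,0,0,0],[0,0,0,-0.6,0,0,0],[0,0,0,-0.6,0,0,0],[0,0,0,-0.6,0,0,0]]]'

```text
clock: 10.02
position: [0.5428, -0.2723, 0.042]
orientation: [[0.434, 0.901, -0.003], [0.901, -0.434, 0.002], [0.0, -0.004, -1.0]]
ft_force: [-5.7, 2.3, 5.0]
grip_width: 0.0116
finger_force: 60.0
```

Emit:
servo_tool --rows '[[[0,0,0.5,0,0,0,0],[0,0,1,0,0,0,0],[0,0,1,0,0,0,0],[0,0,1,0,0,0,0],[0,0,1,0,0,0,0]]]'

```text
clock: 10.43
position: [0.5431, -0.2724, 0.0421]
orientation: [[0.434, 0.901, -0.005], [0.901, -0.434, 0.003], [0.0, -0.005, -1.0]]
ft_force: [-8.1, 4.1, 7.6]
grip_width: 0.0118
finger_force: 60.0
```

Emit:
servo_tool --rows '[[[0,0,0.5,0,0,0,0],[0,0,1,0,0,0,0],[0,0,1.5,0,0,0,0],[0,0,2,0,0,0,0],[0,0,2,0,0,0,0],[0,0,2,0,0,0,0]]]'

```text
clock: 10.93
position: [0.5442, -0.2729, 0.042]
orientation: [[0.434, 0.901, -0.006], [0.901, -0.434, 0.003], [0.0, -0.007, -1.0]]
ft_force: [-8.9, 3.9, 9.4]
grip_width: 0.0117
finger_force: 60.0
```

Emit:
servo_tool --rows '[[[0,1,0,-0.2,0,0,0],[0,2,0,-0.3,0,0,0],[0,3,0,-0.3,0,0,0],[0,4,0,-0.3,0,0,0],[0,5,0,-0.3,0,0,0],[0,6,0,-0.3,0,0,0],[0,7,0,-0.3,0,0,0],[0,7,0,-0.3,0,0,0]]]'

```text
clock: 11.6
position: [0.546, -0.2698, 0.0422]
orientation: [[0.434, 0.901, -0.008], [0.901, -0.434, -0.001], [-0.004, -0.007, -1.0]]
ft_force: [-14.4, -4.9, 6.5]
grip_width: 0.0118
finger_force: 60.0
```

Emit:
servo_tool --rows '[[[0,0.5,0,0,0,0,0],[0,1,0,0,0,0,0],[0,1.5,0,0,0,0,0],[0,2,0,0,0,0,0],[0,2,0,0,0,0,0],[0,2,0,0,0,0,0]]]'

```text
clock: 12.1
position: [0.5468, -0.2682, 0.0422]
orientation: [[0.434, 0.901, -0.008], [0.901, -0.434, -0.001], [-0.005, -0.007, -1.0]]
ft_force: [-14.3, -7.6, 6.7]
grip_width: 0.012
finger_force: 60.0
```

Emit:
servo_tool --rows '[[[0,0.5,0,0,0,0,0],[0,1,0,0,0,0,0],[0,1.5,0,0,0,0,0],[0,2,0,0,0,0,0],[0,2,0,0,0,0,0],[0,2,0,0,0,0,0]]]'

```text
clock: 12.6
position: [0.5475, -0.2668, 0.0422]
orientation: [[0.434, 0.901, -0.008], [0.901, -0.434, -0.002], [-0.005, -0.007, -1.0]]
ft_force: [-14.4, -8.3, 6.4]
grip_width: 0.0117
finger_force: 60.0
```

Emit:
servo_tool --rows '[[[0,0.5,0,0,0,0,0],[0,1,0,0,0,0,0],[0,1.5,0,0,0,0,0],[0,2,0,0,0,0,0],[0,2,0,0,0,0,0],[0,2,0,0,0,0,0]]]'

```text
clock: 13.1
position: [0.5484, -0.265, 0.0423]
orientation: [[0.434, 0.901, -0.008], [0.901, -0.434, -0.002], [-0.005, -0.007, -1.0]]
ft_force: [-15.1, -7.7, 6.6]
grip_width: 0.0112
finger_force: 60.0
```

Emit:
servo_tool --rows '[[[0,0.5,0,0,0,0,0],[0,1,0,0,0,0,0],[0,1.5,0,0,0,0,0],[0,1.5,0,0,0,0,0],[0,1.5,0,0,0,0,0],[0,1.5,0,0,0,0,0]]]'

```text
clock: 13.6
position: [0.549, -0.2638, 0.0423]
orientation: [[0.434, 0.901, -0.008], [0.901, -0.434, -0.002], [-0.006, -0.007, -1.0]]
ft_force: [-16.5, -7.7, 6.5]
grip_width: 0.0115
finger_force: 60.0
```

Emit:
servo_tool --rows '[[[0,0.5,0,0,0,0,0],[0,1,0,0,0,0,0],[0,1,0,0,0,0,0],[0,1,0,0,0,0,0],[0,1,0,0,0,0,0],[0,1,0,0,0,0,0]]]'

```text
clock: 14.1
position: [0.549, -0.2638, 0.0423]
orientation: [[0.434, 0.901, -0.009], [0.901, -0.434, -0.003], [-0.007, -0.007, -1.0]]
ft_force: [-17.3, -10.1, 6.5]
grip_width: 0.0114
finger_force: 60.0
```

```bash
cat >> h.py <<'E'
def fx():
    s=env.state();a=np.radians(-25.7);X=np.array([np.cos(a),np.sin(a)]);Y=np.array([-X[1],X[0]])
    d=np.array(s["position"])[:2]*1e3-[537.4,-269.9];f=s["ft_force"][:2];w=Ro.from_matrix(Rt(-25.7).T@s["orientation"]).as_rotvec()
    print("t",round(s["clock"],2),"disp",(d@X).round(2),(d@Y).round(2),"F",(f@X).round(1),(f@Y).round(1),round(s["ft_force"][2],1),"tilt(tool xyz)",w.round(4),"M",np.round(s["torque"],2))
E
python3 -c "
from h import *
fx()"
```

```text
t 14.1 disp 7.77 10.55 F -11.2 -16.6 6.5 tilt(tool xyz) [ 0.0067 -0.0069  0.0002] M [-1.88  3.27 -0.17]
```

Emit:
servo_tool --rows '[[[0,0,0,0,-0.003,0.003,0],[0,0,0.5,0,-0.006,0.006,0],[0,0.5,1,0,-0.007,0.007,0],[0,0.5,1,0,-0.007,0.007,0],[0,0.5,1,0,-0.007,0.007,0],[0,0.5,1,0,-0.007,0.007,0]]]'

```text
clock: 14.6
position: [0.549, -0.2637, 0.0422]
orientation: [[0.433, 0.901, -0.002], [0.901, -0.433, 0.0], [-0.001, -0.002, -1.0]]
ft_force: [-20.6, -10.4, 7.9]
grip_width: 0.0114
finger_force: 60.0
```

```bash
python3 -c "
from h import *
fx();print(env.state()['position'],env.state()['orientation'].round(4))
n='side';cv2.imwrite('pics/s5.png',cv2.resize(env.grab_frame(n)[110:200,285:385,::-1],None,fx=6,fy=6,interpolation=cv2.INTER_CUBIC))"
```

```text
t 14.6 disp 7.74 10.64 F -14.0 -18.2 7.9 tilt(tool xyz) [ 0.0018 -0.0007 -0.0003] M [-2.25  4.08 -0.22]
[ 0.54898853 -0.26366647  0.04220842] [[ 4.334e-01  9.012e-01 -1.900e-03]
 [ 9.012e-01 -4.334e-01  1.000e-04]
 [-7.000e-04 -1.800e-03 -1.000e+00]]
```

View pics/s5.png

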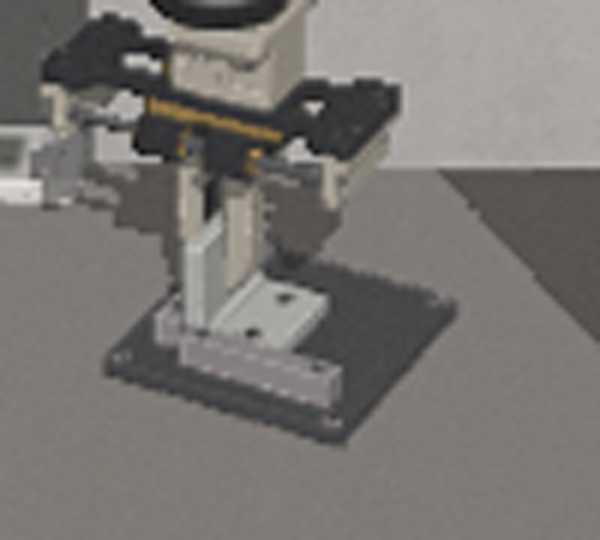

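The side view shows the bracket in the corner, with no gap visible at the short fence (180–340, 350–400). I'll check squareness with a small yaw probe each way.

Emit:
servo_tool --rows '[[[0,0,0,0,0,0,0.005],[0,0,0,0,0,0,0.01],[0,0,0,0,0,0,0.015],[0,0,0,0,0,0,0.015],[0,0,0,0,0,0,0.015],[0,0,0,0,0,0,0.015]]]'

```text
clock: 15.15
position: [0.549, -0.2637, 0.0422]
orientation: [[0.446, 0.895, -0.002], [0.895, -0.446, -0.0], [-0.001, -0.002, -1.0]]
ft_force: [-20.6, -10.3, 8.1]
grip_width: 0.0114
finger_force: 60.0
```

```bash
python3 -c "
from h import *
fx()"
```

```text
t 15.15 disp 7.74 10.6 F -14.1 -18.2 8.1 tilt(tool xyz) [ 0.0018 -0.001   0.0135] M [-2.07  4.06  0.32]
```

Emit:
servo_tool --rows '[[[0,0,0,0,0,0,-0.01],[0,0,0,0,0,0,-0.02],[0,0,0,0,0,0,-0.03],[0,0,0,0,0,0,-0.03],[0,0,0,0,0,0,-0.03],[0,0,0,0,0,0,-0.03]]]'

```text
clock: 15.65
position: [0.549, -0.2637, 0.0422]
orientation: [[0.421, 0.907, -0.002], [0.907, -0.421, 0.001], [-0.0, -0.002, -1.0]]
ft_force: [-20.4, -10.1, 8.5]
grip_width: 0.0116
finger_force: 60.3
```

```bash
python3 -c "
from h import *
fx()"
```

```text
t 15.65 disp 7.76 10.62 F -14.0 -18.0 8.5 tilt(tool xyz) [ 0.0018 -0.0003 -0.0141] M [-2.09  4.   -0.62]
```

Emit:
servo_tool --rows '[[[0,0,0,0,0,0,0.008],[0,0,0.5,0,-0.001,0,0.016],[0,0,1,0,-0.002,0,0.018],[0,0,1.5,0,-0.004,0,0.018],[0,0,1.5,0,-0.004,0,0.018],[0,0,1.5,0,-0.004,0,0.018],[0,0,1.5,0,-0.004,0,0.018],[0,0,1.5,0,-0.004,0,0.018]]]'

```text
clock: 16.32
position: [0.549, -0.2637, 0.0422]
orientation: [[0.436, 0.9, -0.001], [0.9, -0.436, -0.0], [-0.001, -0.001, -1.0]]
ft_force: [-24.3, -9.6, 11.9]
grip_width: 0.0116
finger_force: 60.0
```

```bash
python3 -c "
from h import *
fx();s=env.state();print(s['position'],s['grip_width'],s['finger_force'])
for n in ('top','side'):
    cv2.imwrite(f'pics/{n}6.png',env.grab_frame(n)[:,:,::-1])
r=lambda n,x,y:cv2.resize(cv2.imread(f'pics/{n}6.png')[y:y+75,x:x+50],None,fx=8,fy=8,interpolation=cv2.INTER_CUBIC)
cv2.imwrite('pics/z6.png',np.hstack([r('top',385,160),r('side',305,125)]))"
```

```text
t 16.32 disp 7.76 10.6 F -17.7 -19.2 11.9 tilt(tool xyz) [ 0.0008 -0.0007  0.0024] M [-1.86  4.83 -0.09]
[ 0.54898324 -0.26371614  0.04217313] 0.011596733177122053 60.02702057361603
```

View pics/z6.png

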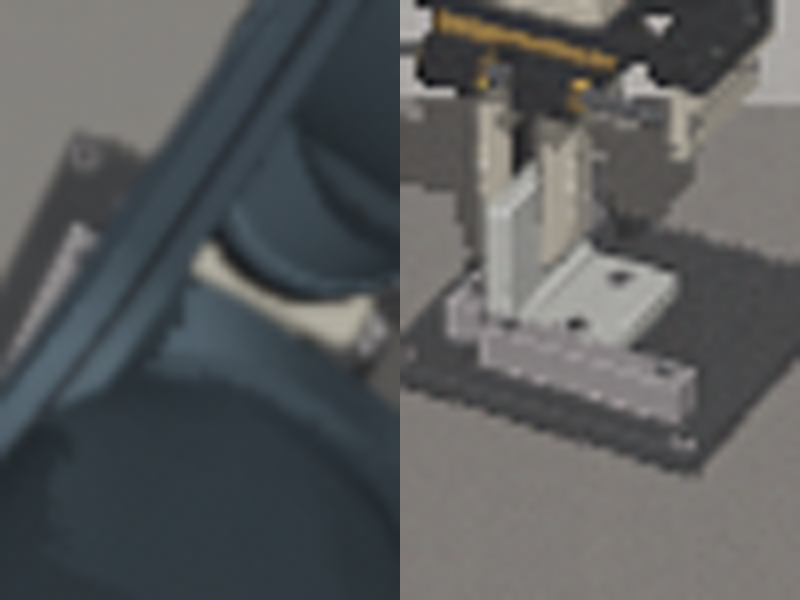

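The side view shows the bracket snug in the corner, foot level behind the short fence. I'll add a little down-force to confirm the foot is flat.

Emit:
servo_tool --rows '[[[0,0,0,0.3,0,0,0],[0,0,0,0.6,0,0.001,0],[0,0,0,0.8,-0.001,0.002,0],[0,0,0,0.8,-0.001,0.002,0],[0,0,0,0.8,-0.001,0.002,0],[0,0,0,0.8,-0.001,0.002,0],[0,0,0,0.8,-0.001,0.002,0]]]'

```text
clock: 17.0
position: [0.549, -0.2637, 0.0421]
orientation: [[0.436, 0.9, 0.001], [0.9, -0.436, 0.001], [0.001, 0.0, -1.0]]
ft_force: [-25.7, -9.1, 16.9]
grip_width: 0.0117
finger_force: 60.0
```

```bash
python3 -c "
from h import *
fx();s=env.state();print(s['position'],s['grip_width'],s['finger_force'])"
```

```text
t 17.0 disp 7.75 10.62 F -19.3 -19.3 16.9 tilt(tool xyz) [-0.0005  0.0011  0.0021] M [-1.7   5.2  -0.15]
[ 0.54899069 -0.26368685  0.04211835] 0.01174497411719942 60.03653168678284
```

Both fences, the plate contact and the attitude are all steady, so I'm handing in.

```bash
python3 -c "
from cell import env
print(env.sign_off())"
```

```text
the job is handed in; nothing more can be done
None
```

I handed the job in at 17 s with the tall bracket still gripped at 60 N and pressed into the corner at about 19 N on each fence and 17 N on the plate. A ±0.014 rad yaw probe did not shift it, which suggests it is flush, but no verdict came back at sign-off.

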